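Peel a tray off the pile and hold it over the parts bin

ROBOT

A 6-joint arm with a two-finger parallel gripper is mounted at the origin on the work surface. World frame = base frame: x ahead of the robot, y to its left, z up, the work surface at z = 0. Lengths are in m, angles in rad, forces in N, time in s.
With the tool pointing down it reaches from about 0.325 to 0.85 m from the base axis. Payload 4.4 kg.
Tool frame: the origin (TCP) lies at the very end of the fingers, on their centre line; the grasp point (between the pads) lies 19 mm behind it; z points along the fingers, y is the direction in which the jaws open and shut (so a half turn about z gives the same grasp; the last joint's range is limited). The gripper opens to 94 mm and grips with 3 to 60 N. Pads are 16 mm wide; open, the fingers measure 119 mm over their backs; the gripper's body (75 mm by 177 mm) begins 78 mm behind the grasp point.
Start: joints at [1.01, 0.207, 1.542, -0, 1.393, -0.15], TCP at [0.229, 0.527, 0.205] pointing down, gripper open.
Joint ranges: [-2.73, 2.73], [-0.86, 2.22], [0.23, 2.46], [-1.11, 4.25], [0.08, 2.63], [-2.82, 2.82]. Speed limits (rad/s): [2.79, 2.79, 3.14, 3.14, 3.14, 3.14].

INTERFACE

Orientations are given as [roll, pitch, yaw] about the fixed x, y, z axes, in that order (R = Rz(yaw) Ry(pitch) Rx(roll)).
In Python, from bench import manip gives the robot as it stands. The module is installed in compiled form; this text tells all that it offers.
- The arm moves only by the tool drive_tool, never from a script. Its argument "moves" is a list of rows, each an object with "xyz": the shift along the tool's x, y, z as a fraction of full scale, a list of three; "dr": the turn, a rotation vector about the tool's x, y, z as a fraction of full scale, a list of three. In form: [{"xyz": [x, y, z], "dr": [rx, ry, rz]}, ...]. A call has 1 to 5 rows; each row shifts and turns the commanded pose from where the row before left it, along the tool's axes as they then stand; what a row does not reach is not made up. Full scale, the value 1, is 500 mm for a shift and 90 degrees for a turn. A row lasts 1/8 s, in which the tool goes at most 62.5 mm and 10.7 degrees, less where a joint would pass 70% of its speed; a pose out of reach is approached as far as the arm can. A call with a number of a shift or a turn outside -1 to 1 is refused whole. A call with a gripper value outside its range is refused whole. "jaw" is the opening, from 0 (shut) to 1 (fully open), set as the call begins (left out, the last holds). The fingers move at their own pace and stop on an object; "force" is the grip in N (left out, the last holds). Time passes only in rows, so rows that do not move let the fingers close. It gives the time, the measured TCP pose, the force and the opening at its end, in the units of the state.
- manip.read_state(): the state, without advancing time (a new reading comes with each control period).
- manip.capture(name): name is "side" or "top" or "wrist"; returns a dict with "image" (384x512x3 uint8, red, green, blue), "K" (3x3 intrinsics, pixels), "distortion" ([k1, k2, p1, p2, k3] as OpenCV has them; the pictures are not rectified), "R" (3x3) and "t" (3): a world point X has camera coordinates R X + t; the wrist camera has in their place "mount" (4x4, takes a point from camera to tool coordinates, whose origin is the TCP and whose axes are the flange's). Camera axes: x right, y down, z forward; pixel columns grow to the right and rows downward; lengths in m; the calibration is good to about 2 mm. A picture is of the moment at which its call begins: read the wrist's pose just before it. There is no depth.
- manip.hand_in(): hands the job in, once; it reports no verdict.
The state is a dict: "t": time; "q": joint angles; "joint_velocities": joint speeds; "joint_torque": joint torques, N m; "tcp_pos": TCP position; "eef_rot": TCP orientation; "ft_force": force on the tool from outside, world axes, zero at the start; "ft_torque": the same for the moment, N m; "opening": opening from 0.0 (shut) to 1.0 (fully open).
Only numpy, scipy, OpenCV 4.12 (cv2) and the standard library are available. Lean on these libraries where they do the work, as an engineer would, in place of code of your own. Each camera call takes 0.05 s, during which the arm holds its last target.

TASK

The empty parts trays have stuck together in their pile. Peel off the top one: raise one corner first, so that the tray tilts up from the diagonally opposite corner which still sits in the pile, then draw it right off and leave the others as they stand on their board. Finish holding the tray: keep it still, level and right way up, centred a few centimetres above the yellow bin, ready for filling, touching neither bin nor pile and not set down; leave the glue bottle, screwdriver and chisel alone.

Things in the scene. Friction and masses are not known exactly. Their poses are not given: they have to be found in the camera images.
- tray: The top tray, the one to take: formed grey plastic, 180 (x) x 140 (y) x 29 high, 0.11 kg, right way up, corners cut at 45 degrees (28 mm off each leg). Origin: centre of its underside; x along the long side, z up. Its upright rim band, 9 thick and 15 high (z 14 to 29), is the place to grip. Rim rests on rim; below it a 14 deep plug, set in 11.5 from the outside, sits in the next tray with 2.5 play
- tray_c0 (a point): centre of the rim's top face at the cut corner at tray +x +y, tray (72.8, 52.8, 29) mm. The cut runs 40 mm along the outside, 32 inside; its rim's faces are plain and vertical. Inside, at z = 14, a 9 mm wide ledge runs round (fingertips must stop above it); the floor is at z = 2, pocket ribs reach z = 10
- tray_c1 (a point): centre of the rim's top face at the cut corner at tray +x -y, tray (72.8, -52.8, 29) mm; diagonal to tray_c3. What sticks: four springy nubs of the tray beneath, one inside each cut corner, squeeze the plug; each holds by friction with 3 to 4.5 N until its corner has risen about 6 mm, so starting one corner takes 6 to 10 N
- tray_c2 (a point): centre of the rim's top face at the cut corner at tray -x -y, tray (-72.8, -52.8, 29) mm; diagonal to tray_c0
- tray_c3 (a point): centre of the rim's top face at the cut corner at tray -x +y, tray (-72.8, 52.8, 29) mm; diagonal to tray_c1
- pile: The nine nested trays that stay: one loose piece, 1 kg, same outline, 149 high to the top of its uppermost rim (rims 15 mm each, flush one above the other). Origin: centre of its underside; axes as the tray's. The seated top tray's origin is at pile z = 135 mm, its rim at z 149 to 164 (161 to 176 over the bench). A pinch that reaches below the top rim takes the pile along
- board: Fixed plywood stacking board 215 x 175 x 12 under the pile, with a wooden cleat 60 high at the middle of each side (up to 72 mm above the bench) that keeps the pile upright with 1.5 mm play, so that it only rocks about 2 degrees when a corner is pulled; nothing stands at the corners. Origin: centre of its underside; the pile's origin is at board z = 12 mm
- bin: Fixed yellow open picking bin, 300 (x) x 200 (y) x 140 high (216 wide over its top lips), walls 4 mm, its cut-down front (70 high) at -x towards the robot, half filled with wooden parts to about 60 mm. Origin: centre of its underside
- bin_mouth (a point): centre of the yellow bin's mouth, level with its upper rim, 140 mm above the bench
- glue: white glue bottle, 62 diameter, 170 high, loose, standing beyond the work; bystander. Origin: centre of its underside
- screwdriver: screwdriver 200 long with a blue handle, loose, lying at the far side; bystander. Origin: underside of its middle
- chisel: wood chisel 230 long, round wooden handle 28 diameter, steel blade 18 wide, loose, lying at the far side; bystander. Origin: bench level under its middle, x towards the blade
There are look-alikes about, which are no part of the job. Several things have the shape of the tray; the one meant has the colours described above.

How it is judged:
On the way, in this order (a step that is already met when the one before it is completed fails the run):
1. one corner of the top tray has been raised at least 20 mm, ahead of the other three, while the diagonally opposite corner is still within 6 mm of its seat ((angle between tray's own x axis and vertical below 1.5408 rad or angle between tray's own x axis and vertical above 1.6008 rad) and (angle between tray's own y axis and vertical below 1.5408 rad or angle between tray's own y axis and vertical above 1.6008 rad) and ((z of tray_c0 in the frame of pile above 0.184 m and z of tray_c2 in the frame of pile below 0.17 m) or (z of tray_c1 in the frame of pile above 0.184 m and z of tray_c3 in the frame of pile below 0.17 m) or (z of tray_c2 in the frame of pile above 0.184 m and z of tray_c0 in the frame of pile below 0.17 m) or (z of tray_c3 in the frame of pile above 0.184 m and z of tray_c1 in the frame of pile below 0.17 m))), for 0.1 s.
2. the whole tray is off the pile, all corners at least 30 mm above their seat, in the fingers (z of each of tray_c0, tray_c1, tray_c2, tray_c3 in the frame of pile above 0.194 m and contact force between the fingers and tray above 0.5 N), for 0.1 s.
At the end, for the whole second after the job is handed in: The fingers hold the tray still, right way up and level within 10 degrees, its centre within 40 mm of the bin mouth's middle and its underside 12 to 110 mm above the bin's upper rim, touching neither bin nor pile; the other nine trays stand upright on their board, within 4 mm of fully down (contact force between the fingers and tray above 0.5 N and angle between tray's own z axis and vertical below 0.17 rad and horizontal distance between tray and bin_mouth below 0.04 m and z of tray in the frame of bin_mouth between 0.012 and 0.11 m and linear speed of tray below 0.03 m/s and contact force between tray and bin below 0.05 N and contact force between tray and pile below 0.05 N and z of pile in the frame of board below 0.016 m and angle between pile's own z axis and vertical below 0.03 rad and horizontal distance between pile and board below 0.008 m); the arm keeps its last pose, push and grip.
It fails at once if the pile is dragged up: more than 12 mm off the board or tipped more than 6 degrees (z of pile in the frame of board above 0.024 m or angle between pile's own z axis and vertical above 0.105 rad).
It fails at once if the glue bottle is moved more than 20 mm (distance of glue from where it was at the start of the episode above 0.02 m).
It fails at once if the screwdriver is moved more than 20 mm (distance of screwdriver from where it was at the start of the episode above 0.02 m).
It fails at once if the chisel is moved more than 20 mm (distance of chisel from where it was at the start of the episode above 0.02 m).
It also fails if it takes over 45 s, if anything falls off the work surface, if the arm or the gripper's body presses on something with over 40 N, if the wrist force passes 120 N, or if a joint passes its speed limit or range.

## Working session

There is one attempt and no reset: what is moved stays moved. The work goes in short steps, Python scripts to look and compute and a tool call to move; the robot and the scene stay as the last step left them, time stands still between calls to the robot, and variables do not carry over. Pictures are saved under pics/ and viewed, and the job is handed in when it is done.

Besides the shell and the picture viewer there is one more tool, called after ">>>" by a JSON object that holds its "api" and its "payload", one argument or row to a line. drive_tool: Moves the arm, as the interface text tells. Shift numbers are shares of 500 mm and turn numbers shares of 90 degrees, none past 1 either way. Its arguments: {"type":"object","properties":{"moves":{"type":"array","items":{"type":"object","properties":{"xyz":{"type":"array","items":{"type":"number","minimum":-1,"maximum":1}},"dr":{"type":"array","items":{"type":"number","minimum":-1,"maximum":1}}}}},"jaw":{"type":"number"},"force":{"type":"number"}},"required":["moves"]}

```bash
mkdir -p pics; cat > h.py <<'E'
import numpy as np, cv2
from bench import manip
def cap(n,fn=None):
    c=manip.capture(n)
    if fn: cv2.imwrite('pics/'+fn,c['image'][:,:,::-1])
    return c
def ray(c,px):
    u=cv2.undistortPoints(np.array([[px]],float),np.array(c['K']),np.array(c['distortion']))[0,0]
    d=np.array([u[0],u[1],1.]);R=np.array(c['R']);t=np.array(c['t'])
    return -R.T@t, R.T@d/np.linalg.norm(d)
def onz(c,px,z):
    o,d=ray(c,px); return o+d*(z-o[2])/d[2]
def proj(c,X):
    X=np.atleast_2d(np.array(X,float))
    r,_=cv2.Rodrigues(np.array(c['R']))
    return cv2.projectPoints(X,r,np.array(c['t'],float),np.array(c['K']),np.array(c['distortion']))[0][:,0]
E
python3 - <<'E'
from h import *
import pickle
s=manip.read_state();print(s)
cs={n:cap(n,n+'0.png') for n in('side','top','wrist')}
pickle.dump(cs,open('c0.pkl','wb'))
for n in('side','top'):
    c=cs[n];print(n,c['K'],-np.array(c['R']).T@c['t'],c['distortion'])
E
```

```text
{'t': 0.0, 'q': array([ 1.01046232e+00,  2.07426805e-01,  1.54294849e+00, -1.69741311e-05,
        1.39348617e+00, -1.50503878e-01]), 'joint_velocities': array([ 2.29687226e-03, -1.34978016e-03,  1.13925780e-03,  9.04330219e-05,
        4.15156616e-04, -1.07082966e-03]), 'joint_torque': array([ 5.76303210e-04, -3.70888782e+01, -2.81410539e+01,  6.98453165e-02,
        3.62644612e-02, -1.51041418e-04]), 'tcp_pos': array([0.22869462, 0.52668417, 0.20428954]), 'eef_rot': array([-3.13934698e+00, -3.23665432e-04,  2.73176518e+00]), 'ft_force': array([-0.2330691 ,  0.03596533, -0.47956526]), 'ft_torque': array([-0.00170227,  0.01716347,  0.00170306]), 'opening': 1.0018615632166592}
side [[477.98086822   0.         257.04224387]
 [  0.         477.98086822 187.49454326]
 [  0.           0.           1.        ]] [ 0.28571331 -0.94263989  0.76616669] [-0.1102085  0.         0.         0.         0.       ]
top [[398.6291602    0.         250.28016017]
 [  0.         398.6291602  190.54877029]
 [  0.           0.           1.        ]] [0.4727771  0.03319875 1.30528765] [0.00019428 0.         0.         0.         0.        ]
```

View pics/top0.png

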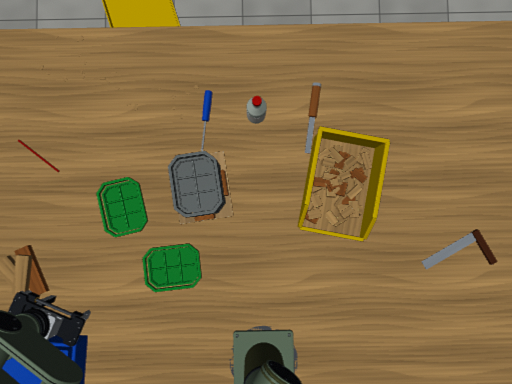

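View pics/side0.png

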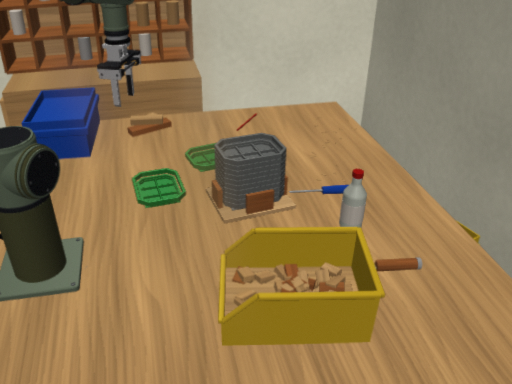

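View pics/wrist0.png

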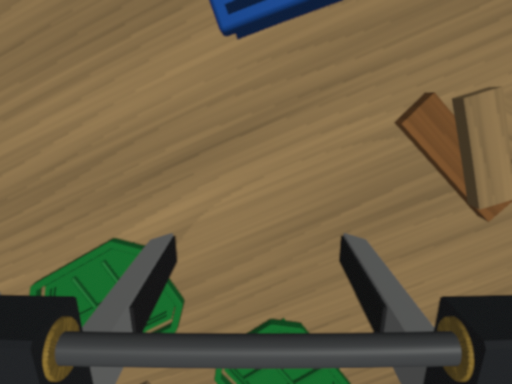

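Candidates for the tray: the grey pile at top-view (197,185), and green trays at (122,207) and (172,267). The grey one matches the description. For the bin: the yellow one at (345,185) is filled with wood and matches, the blue one at the lower left and the yellow sheet at (140,12) don't. Next I'll take a close crop of the grey tray and measure it.

```bash
python3 - <<'E'
from h import *
import pickle
cs=pickle.load(open('c0.pkl','rb'))
c=cs['top'];im=c['image']
cv2.imwrite('pics/crop0.png',cv2.resize(im[140:230,155:245,::-1],None,fx=6,fy=6,interpolation=cv2.INTER_CUBIC))
hsv=cv2.cvtColor(im,cv2.COLOR_RGB2HSV)
m=((hsv[...,1]<75)).astype(np.uint8)
m[:140]=0;m[230:]=0;m[:,:155]=0;m[:,245:]=0
cn=max(cv2.findContours(m,0,2)[0],key=cv2.contourArea)
P=np.array([onz(c,p,.176)[:2] for p in cn[:,0].astype(float)])
r=cv2.minAreaRect((P*1000).astype(np.float32));print('tray',r)
# bin lips
y=((hsv[...,0]>20)&(hsv[...,0]<33)&(hsv[...,1]>180)).astype(np.uint8);y[:110]=0
cb=max(cv2.findContours(y,0,2)[0],key=cv2.contourArea)
ap=cv2.approxPolyDP(cb,5,True)[:,0];print(ap.tolist())
for p in ap: print(p,onz(c,p.astype(float),.14).round(4),onz(c,p.astype(float),.07).round(4))
E
```

```text
tray ((572.4474487304688, 187.616943359375), (211.322509765625, 145.6488494873047), 7.783748626708984)
[[320, 126], [298, 226], [362, 241], [376, 219], [389, 140]]
[320 126] [ 0.7241 -0.178   0.14  ] [ 0.7392 -0.1907  0.07  ]
[298 226] [ 0.4309 -0.1058  0.14  ] [ 0.4284 -0.1141  0.07  ]
[362 241] [ 0.3841 -0.2908  0.14  ] [ 0.3788 -0.3103  0.07  ]
[376 219] [ 0.4472 -0.3338  0.14  ] [ 0.4456 -0.3558  0.07  ]
[389 140] [ 0.6788 -0.3803  0.14  ] [ 0.6911 -0.4051  0.07  ]
```

View pics/crop0.png

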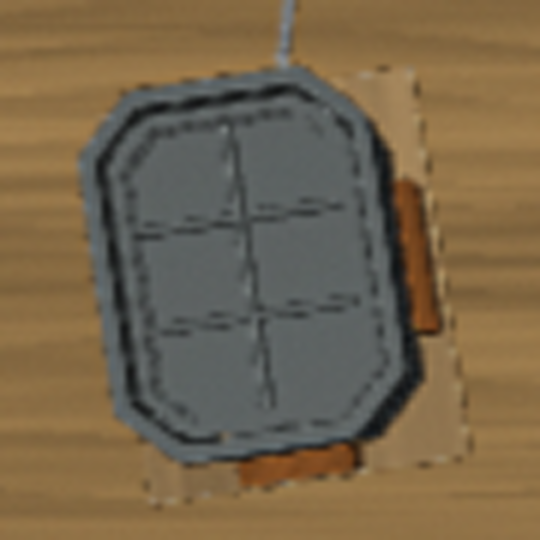

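```bash
python3 - <<'E'
from h import *
import pickle
cs=pickle.load(open('c0.pkl','rb'))
c=cs['top'];im=c['image']
hsv=cv2.cvtColor(im,cv2.COLOR_RGB2HSV)
m=((hsv[...,1]<75)&(hsv[...,2]>70)).astype(np.uint8)
m[:140]=0;m[230:]=0;m[:,:155]=0;m[:,245:]=0
m=cv2.morphologyEx(m,cv2.MORPH_CLOSE,np.ones((5,5)))
m=cv2.morphologyEx(m,cv2.MORPH_OPEN,np.ones((5,5)))
cn=max(cv2.findContours(m,0,2)[0],key=cv2.contourArea)
P=np.array([onz(c,p,.176)[:2] for p in cn[:,0].astype(float)])
print('tray',cv2.minAreaRect((P*1000).astype(np.float32)))
v=im.copy();cv2.drawContours(v,[cn],-1,(255,0,0),1)
cv2.imwrite('pics/crop1.png',cv2.resize(v[140:230,155:245,::-1],None,fx=6,fy=6,interpolation=cv2.INTER_NEAREST))
cv2.imwrite('pics/crop2.png',cv2.resize(im[115:250,285:400,::-1],None,fx=5,fy=5,interpolation=cv2.INTER_CUBIC)[:600])
s=cs['side']['image'];cv2.imwrite('pics/crop3.png',cv2.resize(s[125:225,200:300,::-1],None,fx=6,fy=6,interpolation=cv2.INTER_CUBIC))
E
```

```text
tray ((558.0796508789062, 188.96966552734375), (178.5281219482422, 138.92584228515625), 7.699699401855469)
```

View pics/crop1.png

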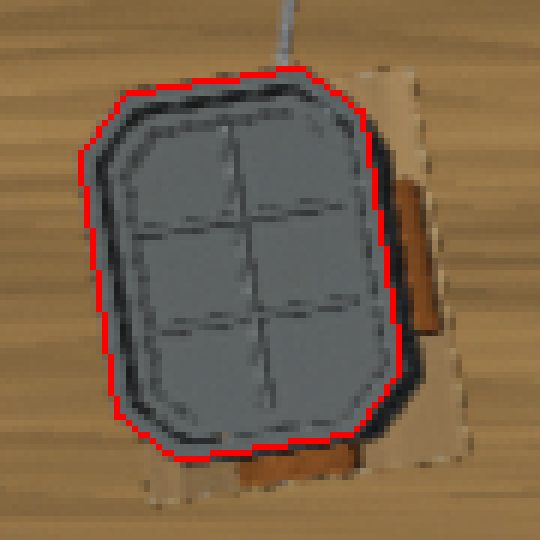

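View pics/crop2.png

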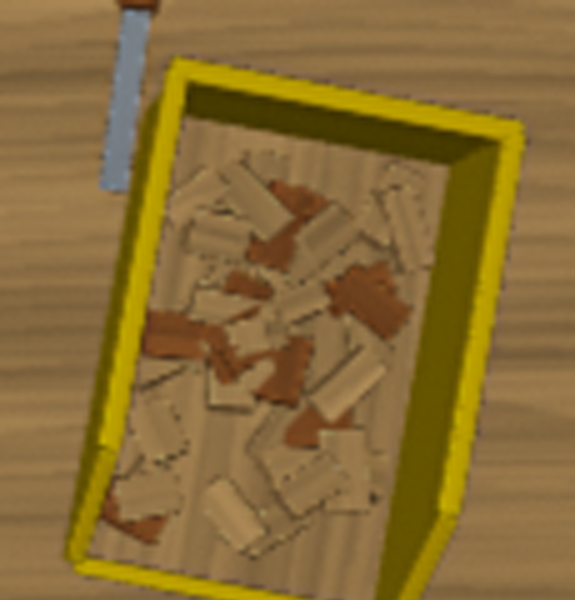

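View pics/crop3.png

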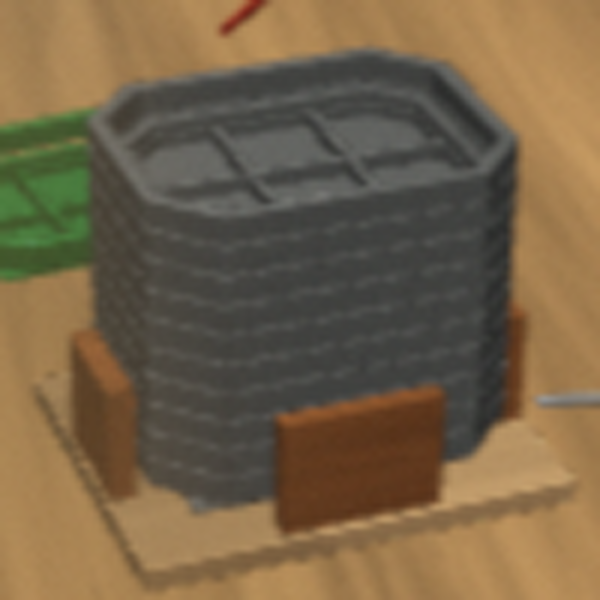

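```bash
python3 - <<'E'
from h import *
import pickle
cs=pickle.load(open('c0.pkl','rb'))
c=cs['top']
q=lambda a,b:onz(c,(285+a/5-.4,115+b/5-.4),.14)[:2]
BL,BR,L,Rr=q(172,60),q(524,125),q(102,445),q(460,510)
print(BL,BR,L,Rr,np.linalg.norm(BL-BR))
e=((BL-L)/np.linalg.norm(BL-L)+(BR-Rr)/np.linalg.norm(BR-Rr));e/=np.linalg.norm(e)
n=np.array([-e[1],e[0]])
print('yaw',np.degrees(np.arctan2(e[1],e[0])),np.degrees(np.arctan2(*(-(BR-BL))[::1])))
mid=(BL+BR)/2
for h in(.15,.158): print('mouth',mid-e*h)
# side view check
s=cs['side']
C=np.array([.558,.189]);a=np.radians(7.7);R=np.array([[np.cos(a),-np.sin(a)],[np.sin(a),np.cos(a)]])
for sx,sy in((1,1),(1,-1),(-1,-1),(-1,1)):
    w=C+R@[sx*72.8e-3,sy*52.8e-3]
    for (X,Y) in((90,42),(62,70)):
        wo=C+R@[sx*X*1e-3,sy*Y*1e-3]
        print((sx,sy),w.round(4),'side crop px',((proj(s,[*wo,.176])[0]-[200,125])*6+3).round(),'top crop',((proj(c,[*wo,.176])[0]-[155,140])*6+3).round())
E
```

```text
[ 0.72235796 -0.17500396] [ 0.67992608 -0.38152906] [ 0.49577704 -0.12785061] [ 0.45411719 -0.33576765] 0.21083899689650282
yaw -11.606039995841854 11.61021265778607
mouth [ 0.55420891 -0.24808933]
mouth [ 0.54637248 -0.24647988]
(1, 1) [0.6231 0.2511] side crop px [449.  64.] top crop [126.  90.]
(1, 1) [0.6231 0.2511] side crop px [373.  48.] top crop [ 76. 157.]
(1, -1) [0.6372 0.1464] side crop px [523. 140.] top crop [301.  63.]
(1, -1) [0.6372 0.1464] side crop px [492. 176.] top crop [368. 112.]
(-1, -1) [0.4929 0.1269] side crop px [144. 203.] top crop [357. 438.]
(-1, -1) [0.4929 0.1269] side crop px [227. 222.] top crop [407. 370.]
(-1, 1) [0.4788 0.2316] side crop px [ 86. 120.] top crop [180. 465.]
(-1, 1) [0.4788 0.2316] side crop px [126.  86.] top crop [113. 416.]
```

```bash
cat >> h.py <<'E'
from scipy.spatial.transform import Rotation as Ro
def RR(r): return Ro.from_euler('xyz',r)
def need(p,r=None):
    """turn (frac) first, then shift (frac) in turned tool axes"""
    s=manip.read_state();R0=RR(s['eef_rot']);R1=R0 if r is None else RR(r)
    dr=(R0.inv()*R1).as_rotvec()/(np.pi/2)
    d=R1.inv().apply(np.array(p)-s['tcp_pos'])/.5
    print('dr',dr.round(4),'xyz',d.round(4),'maxrows',np.abs(dr).max()/.118,np.linalg.norm(d)/.125)
def st():
    s=manip.read_state();print('t',round(s['t'],2),'p',s['tcp_pos'].round(4),'r',s['eef_rot'].round(4),'F',s['ft_force'].round(2),'T',s['ft_torque'].round(3),'o',round(s['opening'],3));return s
E
python3 - <<'E'
from h import *
need([.4929,.1269,.25],[np.pi,0,2.490])
E
```

```text
dr [-0.0011 -0.      0.1539] xyz [-0.9051 -0.3157 -0.0909] maxrows 1.3044953340279977 7.703136965000747
```

>>> {"api": "drive_tool", "payload": {
  "moves": [
    {"xyz":[0,0,-0.09],"dr":[-0.001,0,0.077]},
    {"xyz":[0,0,0],"dr":[0,0,0.077]},
    {"xyz":[-0.1,-0.035,0],"dr":[0,0,0]},
    {"xyz":[-0.1,-0.035,0],"dr":[0,0,0]},
    {"xyz":[-0.1,-0.035,0],"dr":[0,0,0]}
  ],
  "jaw": 1,
  "force": 60
}}

```text
t: 0.78
tcp_pos: [0.3169, 0.3932, 0.25]
eef_rot: [3.141, -0.0, 2.491]
ft_force: [0.7, 0.5, -0.3]
opening: 1.0
```

>>> {"api": "drive_tool", "payload": {
  "moves": [
    {"xyz":[-0.1,-0.035,0],"dr":[0,0,0]},
    {"xyz":[-0.1,-0.035,0],"dr":[0,0,0]},
    {"xyz":[-0.1,-0.035,0],"dr":[0,0,0]},
    {"xyz":[-0.1,-0.035,0],"dr":[0,0,0]},
    {"xyz":[-0.1,-0.035,0],"dr":[0,0,0]}
  ],
  "jaw": 0.6
}}

```text
t: 1.4
tcp_pos: [0.4627, 0.1719, 0.2499]
eef_rot: [3.14, -0.0, 2.49]
ft_force: [0.4, 0.4, 0.0]
opening: 0.601
```

```bash
python3 - <<'E'
from h import *
import pickle
s=st();need([.4929,.1269,.25],[np.pi,0,2.490])
c=cap('wrist','w1.png');M=np.array(c['mount']);print(M.round(4),np.array(c['K']).round(1),c['distortion'])
pickle.dump((s,c),open('w1.pkl','wb'))
E
```

```text
t 1.4 p [0.4627 0.1719 0.2499] r [ 3.1401e+00 -5.0000e-04  2.4898e+00] F [0.4  0.43 0.04] T [-0.003  0.004  0.03 ] o 0.601
dr [ 0.001  -0.0003 -0.0001] xyz [-1.026e-01 -3.490e-02 -1.000e-04] maxrows 0.00831052402785708 0.8666635497775159
[[-5.000e-04 -9.593e-01 -2.824e-01  8.210e-02]
 [ 1.000e+00 -5.000e-04 -1.000e-04  2.000e-04]
 [-0.000e+00 -2.824e-01  9.593e-01 -1.788e-01]
 [ 0.000e+00  0.000e+00  0.000e+00  1.000e+00]] [[340.3   0.  257.7]
 [  0.  340.3 198.5]
 [  0.    0.    1. ]] [-0.04983306  0.          0.          0.          0.        ]
```

View pics/w1.png

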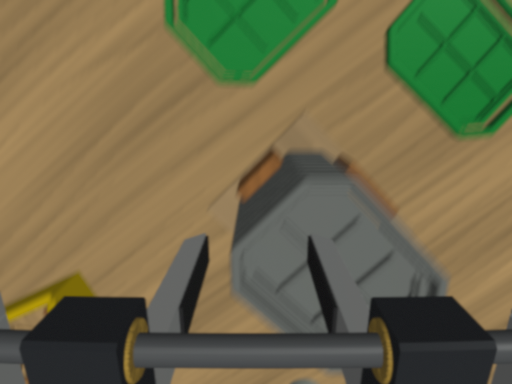

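>>> {"api": "drive_tool", "payload": {
  "moves": [
    {"xyz":[-0.103,-0.035,0],"dr":[0.001,0,0]},
    {"xyz":[0,0,0.05],"dr":[0,0,0]},
    {"xyz":[0,0,0],"dr":[0,0,0]}
  ]
}}

```text
t: 1.82
tcp_pos: [0.4907, 0.1278, 0.2227]
eef_rot: [-3.138, -0.005, 2.489]
ft_force: [0.1, -0.3, -0.1]
opening: 0.598
```

```bash
python3 - <<'E'
from h import *
import pickle
s=st()
c=cap('wrist','w2.png');M=np.array(c['mount'])
pickle.dump((s,c),open('w2.pkl','wb'))
T=np.eye(4);T[:3,:3]=RR(s['eef_rot']).as_matrix();T[:3,3]=s['tcp_pos']
W=np.linalg.inv(T@M);c['R']=W[:3,:3];c['t']=W[:3,3]
C=np.array([.558,.189]);a=np.radians(7.7);R=np.array([[np.cos(a),-np.sin(a)],[np.sin(a),np.cos(a)]])
v=c['image'].copy()
for X,Y in((-90,-42),(-62,-70),(-90,42),(62,-70),(-81,-38.3),(-58.3,-61)):
    p=proj(c,[*(C+R@[X*1e-3,Y*1e-3]),.176])[0];print(X,Y,p.round(1));cv2.circle(v,tuple(int(i) for i in p.round()),2,(255,0,0),-1)
cv2.imwrite('pics/w2b.png',v[:,:,::-1])
E
```

```text
t 1.82 p [0.4907 0.1278 0.2227] r [-3.1378 -0.0046  2.4887] F [ 0.08 -0.27 -0.05] T [-0.038  0.001 -0.008] o 0.598
-90 -42 [252.1 196.3]
-62 -70 [252.5 249. ]
-90 42 [343.6 107.5]
62 -70 [362.3 348.4]
-81 -38.3 [265.1 201.4]
-58.3 -61 [264.9 244.2]
```

View pics/w2b.png

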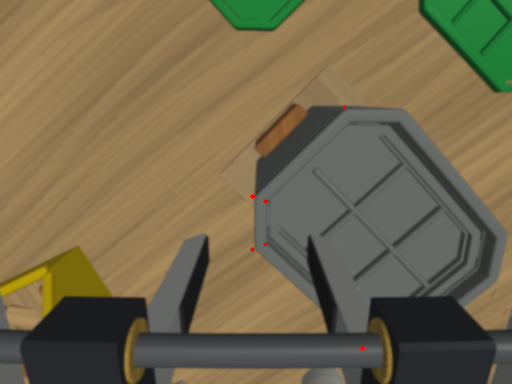

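>>> {"api": "drive_tool", "payload": {
  "moves": [
    {"xyz":[0,0,0],"dr":[0,0,0]},
    {"xyz":[0,0,0],"dr":[0,0,0]}
  ]
}}

```text
t: 2.12
tcp_pos: [0.4928, 0.129, 0.2261]
eef_rot: [3.14, 0.001, 2.491]
ft_force: [0.3, -0.1, 0.5]
opening: 0.601
```

```bash
python3 - <<'E'
from h import *
import pickle
s=st()
c=cap('wrist','w3.png');M=np.array(c['mount'])
T=np.eye(4);T[:3,:3]=RR(s['eef_rot']).as_matrix();T[:3,3]=s['tcp_pos']
W=np.linalg.inv(T@M);c['R']=W[:3,:3];c['t']=W[:3,3]
pickle.dump((s,c),open('w3.pkl','wb'))
C=np.array([.558,.189]);a=np.radians(7.7);R=np.array([[np.cos(a),-np.sin(a)],[np.sin(a),np.cos(a)]])
v=c['image'].copy()
v=cv2.resize(v[90:250,220:380],None,fx=4,fy=4,interpolation=cv2.INTER_CUBIC)[:600]
for X,Y in((-90,-42),(-62,-70),(-90,42),(62,-70),(-81,-38.3),(-58.3,-61)):
    p=proj(c,[*(C+R@[X*1e-3,Y*1e-3]),.176])[0];print(X,Y,p.round(1));cv2.circle(v,tuple(int(i) for i in ((p-[220,90])*4+2).round()),3,(255,0,0),-1)
cv2.imwrite('pics/w3b.png',v[:,:,::-1])
E
```

```text
t 2.12 p [0.4928 0.129  0.2261] r [3.1404e+00 1.0000e-03 2.4911e+00] F [ 0.26 -0.12  0.47] T [-0.051  0.055  0.029] o 0.601
-90 -42 [248.6 193.3]
-62 -70 [249.1 245.4]
-90 42 [339.  105.7]
62 -70 [357.5 343.7]
-81 -38.3 [261.5 198.4]
-58.3 -61 [261.3 240.7]
```

View pics/w3b.png

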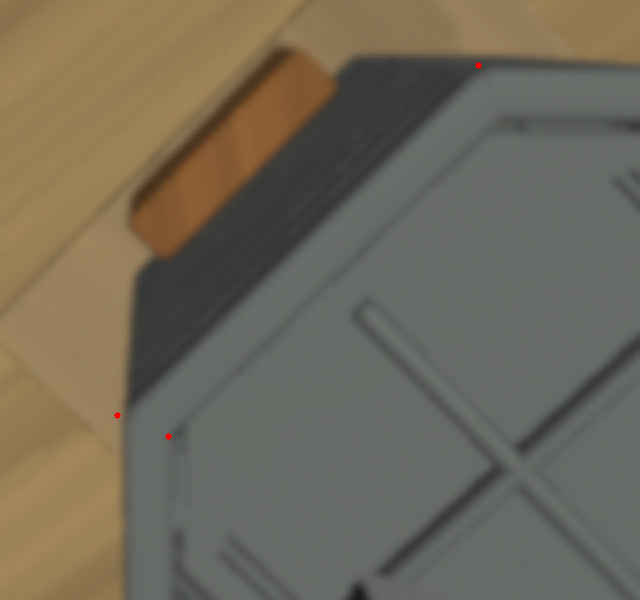

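>>> {"api": "drive_tool", "payload": {
  "moves": [
    {"xyz":[0.001,-0.001,0.035],"dr":[0,0,0]},
    {"xyz":[0,0,0.035],"dr":[0,0,0]},
    {"xyz":[0,0,0.025],"dr":[0,0,0]},
    {"xyz":[0,0,0.01],"dr":[0,0,0]},
    {"xyz":[0,0,0],"dr":[0,0,0]}
  ]
}}

```text
t: 2.8
tcp_pos: [0.4916, 0.1282, 0.172]
eef_rot: [-3.141, -0.001, 2.49]
ft_force: [-0.8, 0.0, 0.0]
opening: 0.6
```

```bash
python3 - <<'E'
from h import *
s=st();need([.4934,.1283,.1645],[np.pi,0,2.490])
E
```

```text
t 2.8 p [0.4916 0.1282 0.172 ] r [-3.1409e+00 -1.1000e-03  2.4898e+00] F [-0.76  0.03  0.05] T [-0.011  0.001 -0.04 ] o 0.6
dr [-0.0005 -0.0007 -0.0001] xyz [-0.0027  0.0024  0.015 ] maxrows 0.005776904518134117 0.12367862823594902
```

>>> {"api": "drive_tool", "payload": {
  "moves": [
    {"xyz":[-0.002,0.002,0.01],"dr":[0,0,0]},
    {"xyz":[0,0,0.005],"dr":[0,0,0]},
    {"xyz":[0,0,0],"dr":[0,0,0]},
    {"xyz":[0,0,0],"dr":[0,0,0]}
  ]
}}

```text
t: 3.3
tcp_pos: [0.4934, 0.1284, 0.1653]
eef_rot: [3.141, -0.0, 2.49]
ft_force: [-0.7, 0.1, 0.3]
opening: 0.601
```

```bash
python3 - <<'E'
from h import *
s=st();need([.4934,.1283,.1645],[np.pi,0,2.490])
c=cap('wrist','w4.png')
E
```

```text
t 3.3 p [0.4934 0.1284 0.1653] r [ 3.1413 -0.      2.4899] F [-0.65  0.09  0.32] T [-0.044  0.041  0.006] o 0.601
dr [ 0.0002 -0.     -0.0001] xyz [-0.0002 -0.0002  0.0015] maxrows 0.0013498369791355531 0.01253658779546764
```

View pics/w4.png

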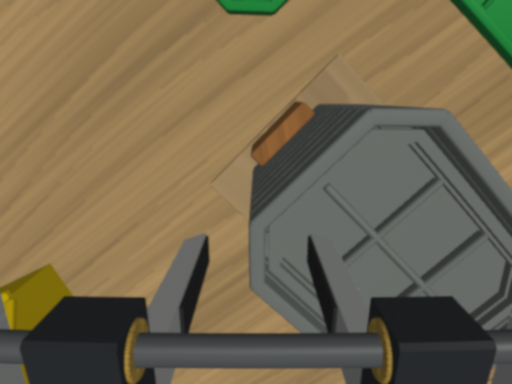

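>>> {"api": "drive_tool", "payload": {
  "moves": [
    {"xyz":[0,0,0],"dr":[0,0,0]},
    {"xyz":[0,0,0],"dr":[0,0,0]},
    {"xyz":[0,0,0],"dr":[0,0,0]},
    {"xyz":[0,0,0],"dr":[0,0,0]},
    {"xyz":[0,0,0],"dr":[0,0,0]}
  ],
  "jaw": 0,
  "force": 55
}}

```text
t: 3.98
tcp_pos: [0.4932, 0.1284, 0.1651]
eef_rot: [-3.141, -0.0, 2.49]
ft_force: [0.7, -1.2, 1.4]
opening: 0.105
```

```bash
python3 - <<'E'
from h import *
s=st()
# peel plan: pivot at far corner rim outer lower edge; angle steps
u=np.array([np.cos(np.radians(52.7)),np.sin(np.radians(52.7)),0])  # from c2 to c0
p0=s['tcp_pos'];R0=RR(s['eef_rot'])
piv=p0+u*(.0888+.0933);piv[2]=.161
ax=np.cross(u,[0,0,1]); # rotation sign raising c2
test=Ro.from_rotvec(ax*.1).apply(p0-piv)+piv
sg=1 if test[2]>p0[2] else -1
pp,RP=p0,R0
for d in np.arange(1,9.1,1):
    q=Ro.from_rotvec(sg*ax*np.radians(d));p=q.apply(p0-piv)+piv;R=q*R0
    print(d,p.round(4),'xyz',(RP.inv().apply(p-pp)/.5).round(4),'dr',((RP.inv()*R).as_rotvec()/(np.pi/2)).round(4));pp,RP=p,R
E
```

```text
t 3.98 p [0.4932 0.1284 0.1651] r [-3.1415e+00 -3.0000e-04  2.4899e+00] F [ 0.71 -1.22  1.37] T [-0.44   0.283 -0.04 ] o 0.105
1.0 [0.4933 0.1285 0.1682] xyz [ 0.      0.0002 -0.0064] dr [ 0.0111 -0.      0.    ]
2.0 [0.4934 0.1286 0.1714] xyz [ 0.      0.0002 -0.0064] dr [ 0.0111 -0.      0.    ]
3.0 [0.4935 0.1288 0.1746] xyz [ 0.      0.0002 -0.0064] dr [ 0.0111 -0.      0.    ]
4.0 [0.4936 0.129  0.1778] xyz [ 0.      0.0002 -0.0064] dr [ 0.0111 -0.      0.    ]
5.0 [0.4938 0.1292 0.1809] xyz [ 0.      0.0002 -0.0064] dr [ 0.0111 -0.      0.    ]
6.0 [0.4941 0.1295 0.1841] xyz [ 0.      0.0002 -0.0064] dr [ 0.0111 -0.      0.    ]
7.0 [0.4943 0.1299 0.1872] xyz [ 0.      0.0002 -0.0064] dr [ 0.0111 -0.      0.    ]
8.0 [0.4946 0.1303 0.1904] xyz [ 0.      0.0002 -0.0064] dr [ 0.0111 -0.      0.    ]
9.0 [0.4949 0.1307 0.1935] xyz [ 0.      0.0002 -0.0064] dr [ 0.0111 -0.      0.    ]
```

>>> {"api": "drive_tool", "payload": {
  "moves": [
    {"xyz":[0,0.0002,-0.0064],"dr":[0.0111,0,0]},
    {"xyz":[0,0.0002,-0.0064],"dr":[0.0111,0,0]},
    {"xyz":[0,0.0002,-0.0064],"dr":[0.0111,0,0]},
    {"xyz":[0,0,0],"dr":[0,0,0]}
  ]
}}

```text
t: 4.47
tcp_pos: [0.4928, 0.1285, 0.1752]
eef_rot: [-3.086, -0.001, 2.491]
ft_force: [-3.2, -1.3, -0.6]
opening: 0.088
```

```bash
python3 - <<'E'
from h import *
st()
c=cap('wrist','w5.png');s=cap('side','s5.png')
cv2.imwrite('pics/s5c.png',cv2.resize(s['image'][85:225,180:320,::-1],None,fx=4,fy=4,interpolation=cv2.INTER_CUBIC))
E
```

```text
t 4.47 p [0.4928 0.1285 0.1752] r [-3.0863e+00 -1.4000e-03  2.4906e+00] F [-3.17 -1.26 -0.58] T [-0.062  0.592  0.042] o 0.088
```

View pics/s5c.png

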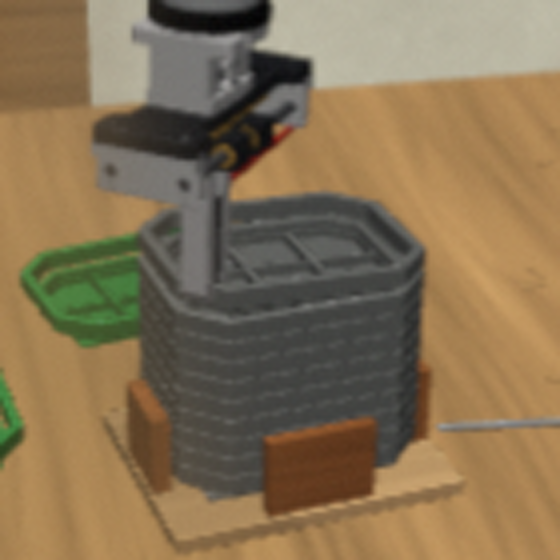

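View pics/w5.png

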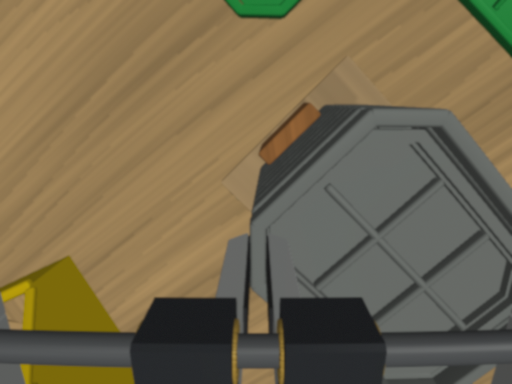

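The side crop shows the tray in the fingers, with a gap opening at the lifted corner (190–210, 290) and the pile still standing. I'll continue the peel.

>>> {"api": "drive_tool", "payload": {
  "moves": [
    {"xyz":[0,0.0002,-0.0064],"dr":[0.0111,0,0]},
    {"xyz":[0,0.0002,-0.0064],"dr":[0.0111,0,0]},
    {"xyz":[0,0.0002,-0.0064],"dr":[0.0111,0,0]},
    {"xyz":[0,0.0002,-0.0064],"dr":[0.0111,0,0]},
    {"xyz":[0,0,0],"dr":[0,0,0]}
  ]
}}

```text
t: 5.2
tcp_pos: [0.4948, 0.1298, 0.1878]
eef_rot: [-3.019, 0.0, 2.49]
ft_force: [-4.8, -2.9, 0.6]
opening: 0.087
```

```bash
python3 - <<'E'
from h import *
st()
s=cap('side','s6.png')
cv2.imwrite('pics/s6c.png',cv2.resize(s['image'][85:225,180:320,::-1],None,fx=4,fy=4,interpolation=cv2.INTER_CUBIC))
E
```

```text
t 5.2 p [0.4948 0.1298 0.1878] r [-3.0190e+00  5.0000e-04  2.4902e+00] F [-4.8  -2.89  0.56] T [-0.646  0.804 -0.014] o 0.087
```

View pics/s6c.png

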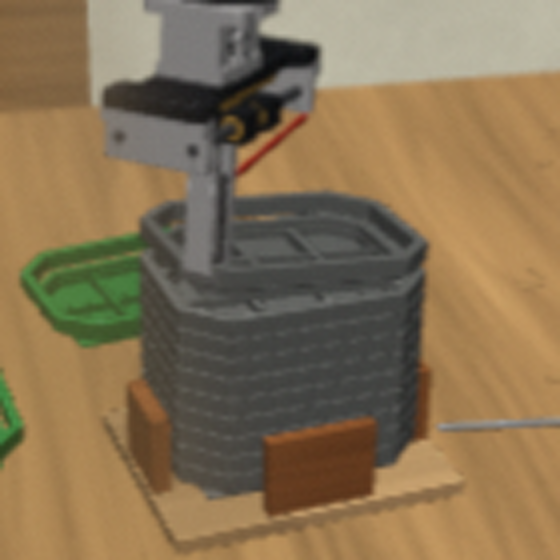

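>>> {"api": "drive_tool", "payload": {
  "moves": [
    {"xyz":[0,0.0002,-0.0064],"dr":[0.0111,0,0]},
    {"xyz":[0,0.0002,-0.0064],"dr":[0.0111,0,0]},
    {"xyz":[0,0,0],"dr":[0,0,0]},
    {"xyz":[0,0,0],"dr":[0,0,0]}
  ]
}}

```text
t: 5.75
tcp_pos: [0.495, 0.1308, 0.1937]
eef_rot: [-2.985, -0.0, 2.49]
ft_force: [-3.6, -3.5, -0.0]
opening: 0.087
```

```bash
python3 - <<'E'
from h import *
st()
s=cap('side','s7.png');c=cap('wrist','w7.png')
cv2.imwrite('pics/s7c.png',cv2.resize(s['image'][125:225,200:300,::-1],None,fx=6,fy=6,interpolation=cv2.INTER_CUBIC))
E
```

```text
t 5.75 p [0.495  0.1308 0.1937] r [-2.9847e+00 -2.0000e-04  2.4900e+00] F [-3.6  -3.5  -0.04] T [-0.571  0.672  0.01 ] o 0.087
```

View pics/s7c.png

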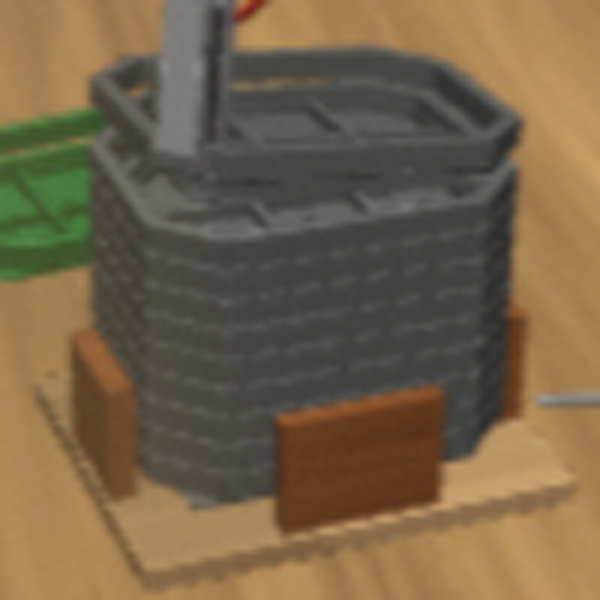

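View pics/w7.png

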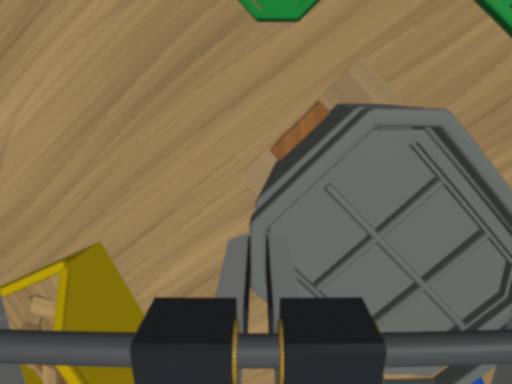

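```bash
python3 - <<'E'
from h import *
s=manip.read_state();R=RR(s['eef_rot'])
u=np.array([np.cos(np.radians(52.7)),np.sin(np.radians(52.7)),0])
print('up 4mm',(R.inv().apply([0,0,.004])/.5).round(4),'-u 1mm',(R.inv().apply(-u*.001)/.5).round(4))
E
```

```text
up 4mm [ 0.     -0.0013 -0.0079] -u 1mm [-0.     -0.002   0.0003]
```

>>> {"api": "drive_tool", "payload": {
  "moves": [
    {"xyz":[0,-0.0035,-0.007],"dr":[0,0,0]},
    {"xyz":[0,-0.0035,-0.007],"dr":[0,0,0]},
    {"xyz":[0,-0.0013,-0.0079],"dr":[0,0,0]},
    {"xyz":[0,-0.0013,-0.0079],"dr":[0,0,0]}
  ],
  "force": 60
}}

```text
t: 6.35
tcp_pos: [0.4943, 0.1292, 0.21]
eef_rot: [-2.987, 0.001, 2.49]
ft_force: [-0.4, -0.3, -1.1]
opening: 0.092
```

```bash
python3 - <<'E'
from h import *
st()
s=cap('side','s8.png');c=cap('wrist','w8.png')
cv2.imwrite('pics/s8c.png',cv2.resize(s['image'][125:225,200:300,::-1],None,fx=6,fy=6,interpolation=cv2.INTER_CUBIC))
E
```

```text
t 6.35 p [0.4943 0.1292 0.21  ] r [-2.9866e+00  8.0000e-04  2.4900e+00] F [-0.37 -0.26 -1.08] T [-0.003  0.008 -0.025] o 0.092
```

View pics/s8c.png

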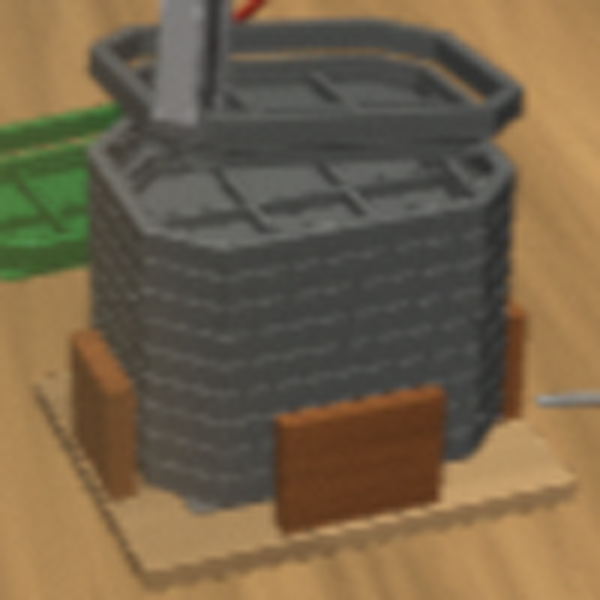

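View pics/w8.png

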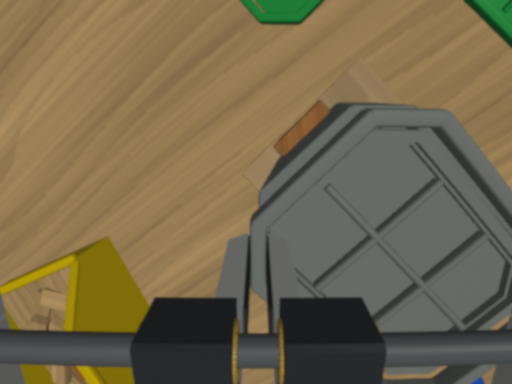

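The wrench now reads −1.08 N, which is the tray's own weight, so the tray is free. The side crop shows a gap all round, with the pile standing. Now I'll lift well clear.

>>> {"api": "drive_tool", "payload": {
  "moves": [
    {"xyz":[0,-0.004,-0.024],"dr":[0,0,0]},
    {"xyz":[0,-0.008,-0.047],"dr":[0,0,0]},
    {"xyz":[0,-0.008,-0.047],"dr":[0,0,0]},
    {"xyz":[0,-0.004,-0.024],"dr":[0,0,0]},
    {"xyz":[0,0,0],"dr":[0,0,0]}
  ]
}}

```text
t: 7.08
tcp_pos: [0.4938, 0.1283, 0.2824]
eef_rot: [-2.987, 0.001, 2.49]
ft_force: [0.0, -0.0, -1.4]
opening: 0.088
```

```bash
python3 - <<'E'
from h import *
s=st()
c=cap('side','s9.png');w=cap('wrist','w9.png')
cB=np.array([.553,-.248]);
# TCP->tray centre in tool frame: +y(tool) dir; level pose: tray centre = tcp + u*0.0888ish ; c2 -> centre vector in tray
a=np.radians(7.7);Rz=np.array([[np.cos(a),-np.sin(a)],[np.sin(a),np.cos(a)]])
v=Rz@np.array([.0728,.0528])
az=2.490-np.pi/2
# in tool yaw-relative
def off(yaw):
    d=yaw-2.490;R=np.array([[np.cos(d),-np.sin(d)],[np.sin(d),np.cos(d)]]);return R@v
for yaw in(2.49,2.2,1.9,1.775):
    t=cB-off(yaw);print(yaw,t.round(4),'reach',np.hypot(*t).round(3),'q6',round(np.arctan2(t[1],t[0])-(yaw-np.pi/2),3))
need([*(cB-off(1.775)),.28],[np.pi,0,1.775])
need([*s['tcp_pos'][:2],.28],[np.pi,0,2.49])
E
```

```text
t 7.08 p [0.4938 0.1283 0.2824] r [-2.9865e+00  1.5000e-03  2.4899e+00] F [ 0.03 -0.01 -1.37] T [-0.003 -0.009 -0.02 ] o 0.088
2.49 [ 0.4879 -0.3101] reach 0.578 q6 -1.485
2.2 [ 0.4729 -0.2889] reach 0.554 q6 -1.178
1.9 [ 0.4644 -0.2634] reach 0.534 q6 -0.845
1.775 [ 0.4632 -0.2522] reach 0.527 q6 -0.703
dr [-0.0964  0.0352  0.4542] xyz [-0.733  -0.212   0.0009] maxrows 3.84936188990978 6.104046939234681
dr [-0.1005 -0.0008  0.    ] xyz [-0.0015  0.0016  0.0009] maxrows 0.8514559596476456 0.019335954067471083
```

View pics/s9.png

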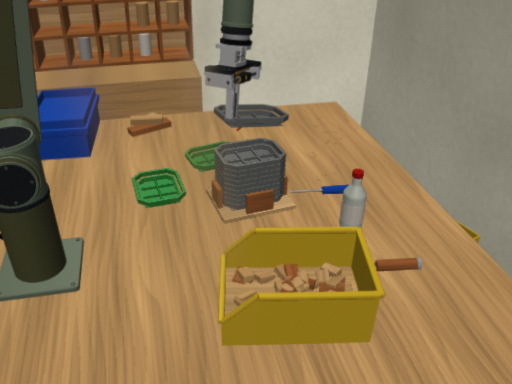

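>>> {"api": "drive_tool", "payload": {
  "moves": [
    {"xyz":[0,0,0],"dr":[-0.05,0,0]},
    {"xyz":[0,0,0],"dr":[-0.05,-0.0008,0]},
    {"xyz":[0,0,0],"dr":[0,0,0]}
  ]
}}

```text
t: 7.55
tcp_pos: [0.4919, 0.1273, 0.2802]
eef_rot: [-3.14, -0.0, 2.488]
ft_force: [0.1, -0.4, -1.2]
opening: 0.088
```

```bash
python3 - <<'E'
from h import *
s=st()
need([.4879,-.3101,.28],[np.pi,0,2.49])
E
```

```text
t 7.55 p [0.4919 0.1273 0.2802] r [-3.1397e+00 -5.0000e-04  2.4883e+00] F [ 0.06 -0.36 -1.17] T [-0.081  0.063  0.022] o 0.088
dr [-0.0012 -0.0003 -0.0011] xyz [-5.242e-01 -7.005e-01  4.000e-04] maxrows 0.010097302073249895 6.99924280044696
```

>>> {"api": "drive_tool", "payload": {
  "moves": [
    {"xyz":[-0.03,-0.04,0],"dr":[0,0,0]},
    {"xyz":[-0.052,-0.07,0],"dr":[0,0,0]},
    {"xyz":[-0.052,-0.07,0],"dr":[0,0,0]},
    {"xyz":[-0.052,-0.07,0],"dr":[0,0,0]},
    {"xyz":[-0.052,-0.07,0],"dr":[0,0,0]}
  ]
}}

```text
t: 8.18
tcp_pos: [0.4904, -0.0723, 0.2805]
eef_rot: [-3.14, -0.001, 2.49]
ft_force: [-0.2, 1.3, -0.9]
opening: 0.087
```

>>> {"api": "drive_tool", "payload": {
  "moves": [
    {"xyz":[-0.052,-0.07,0],"dr":[0,0,0]},
    {"xyz":[-0.052,-0.07,0],"dr":[0,0,0]},
    {"xyz":[-0.052,-0.07,0],"dr":[0,0,0]},
    {"xyz":[-0.052,-0.07,0],"dr":[0,0,0]},
    {"xyz":[-0.03,-0.04,0],"dr":[0,0,0]}
  ]
}}

```text
t: 8.8
tcp_pos: [0.4881, -0.2721, 0.2803]
eef_rot: [-3.141, -0.001, 2.489]
ft_force: [0.4, 0.9, -1.4]
opening: 0.089
```

>>> {"api": "drive_tool", "payload": {
  "moves": [
    {"xyz":[-0.024,-0.03,0],"dr":[0,0,0]},
    {"xyz":[0,0,0],"dr":[0,0,0]},
    {"xyz":[0,0,0],"dr":[0,0,0]}
  ]
}}

```text
t: 9.18
tcp_pos: [0.4889, -0.2886, 0.2814]
eef_rot: [3.141, 0.0, 2.491]
ft_force: [0.2, 0.5, -1.6]
opening: 0.086
```

```bash
python3 - <<'E'
from h import *
import pickle
s=st()
need([.4879,-.3101,.203],[np.pi,0,2.49])
cs={n:cap(n,n+'10.png') for n in('side','top','wrist')}
pickle.dump(cs,open('c10.pkl','wb'))
E
```

```text
t 9.18 p [ 0.4889 -0.2886  0.2814] r [3.1409e+00 3.0000e-04 2.4910e+00] F [ 0.16  0.45 -1.55] T [-0.057  0.077 -0.037] o 0.086
dr [0.0004 0.0002 0.0007] xyz [-0.0245 -0.0353  0.1567] maxrows 0.005645047269048853 1.2999771913659828
```

View pics/side10.png

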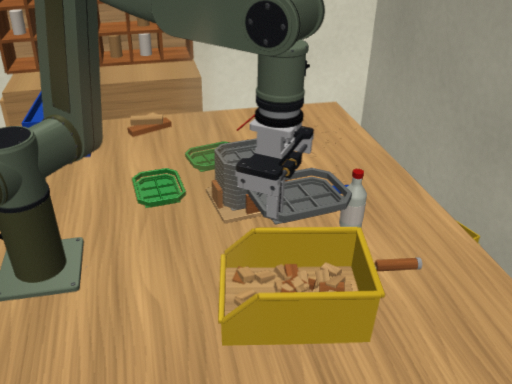

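View pics/top10.png

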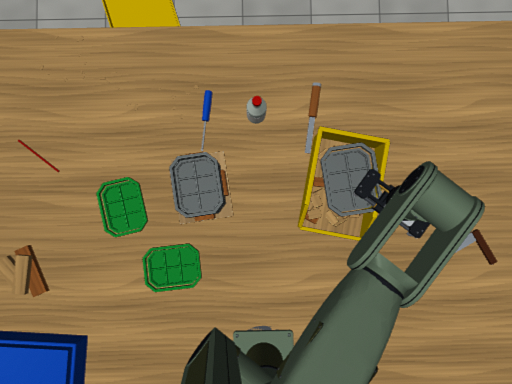

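>>> {"api": "drive_tool", "payload": {
  "moves": [
    {"xyz":[-0.024,-0.035,0.02],"dr":[0,0,0]},
    {"xyz":[0,0,0.05],"dr":[0,0,0]},
    {"xyz":[0,0,0.05],"dr":[0,0,0]},
    {"xyz":[0,0,0.03],"dr":[0,0,0]},
    {"xyz":[0,0,0],"dr":[0,0,0]}
  ]
}}

```text
t: 9.95
tcp_pos: [0.4867, -0.3109, 0.2046]
eef_rot: [3.141, -0.002, 2.49]
ft_force: [0.4, 0.5, -0.2]
opening: 0.091
```

>>> {"api": "drive_tool", "payload": {
  "moves": [
    {"xyz":[0,0,0],"dr":[0,0,0]},
    {"xyz":[0,0,0],"dr":[0,0,0]},
    {"xyz":[0,0,0],"dr":[0,0,0]}
  ]
}}

```text
t: 10.32
tcp_pos: [0.4881, -0.3113, 0.2074]
eef_rot: [3.142, 0.003, 2.49]
ft_force: [0.5, 0.2, -1.4]
opening: 0.088
```

```bash
python3 - <<'E'
from h import *
import pickle
s=st();print(s['q'].round(2))
need([.4879,-.3101,.203],[np.pi,0,2.49])
cs={n:cap(n,n+'11.png') for n in('side','top','wrist')}
c=cs['top'];S=cs['side']
v=cs['top']['image']
cv2.imwrite('pics/t11c.png',cv2.resize(v[115:250,285:420,::-1],None,fx=4,fy=4,interpolation=cv2.INTER_CUBIC))
b=np.radians(-11.6);Rb=np.array([[np.cos(b),-np.sin(b)],[np.sin(b),np.cos(b)]])
a=np.radians(7.7);Rt=np.array([[np.cos(a),-np.sin(a)],[np.sin(a),np.cos(a)]])
C=s['tcp_pos'][:2]+Rt@[.0728,.0528];print('centre',C,'d',np.hypot(*(C-[.553,-.248])))
for X,Y in((90,42),(62,70),(90,-42),(62,-70),(-90,42),(-62,70)):
    w=[*(C+Rt@[X/1e3,Y/1e3]),s['tcp_pos'][2]+.0109]
    print(X,Y,((proj(c,w)[0]-[285,115])*4+2).round(),proj(S,w)[0].round(1))
E
```

```text
t 10.32 p [ 0.4881 -0.3113  0.2074] r [3.1416e+00 2.8000e-03 2.4901e+00] F [ 0.54  0.18 -1.41] T [-0.095  0.048 -0.021] o 0.088
[-0.72  0.21  1.53  0.    1.4  -1.64]
dr [0.     0.0018 0.    ] xyz [0.0019 0.0017 0.0088] maxrows 0.014917772548529924 0.07290112638582474
centre [ 0.55319741 -0.2492546 ] d 0.0012700364540511463
90 42 [191. 147.] [330.5 207.5]
62 70 [157. 193.] [312.2 203. ]
90 -42 [312. 128.] [351.8 230.6]
62 -70 [359. 162.] [346.6 242.4]
-90 42 [234. 406.] [248.5 225.6]
-62 70 [187. 372.] [256.7 214.8]
```

View pics/side11.png

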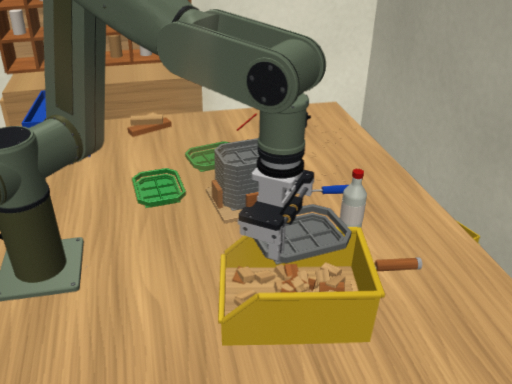

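View pics/t11c.png

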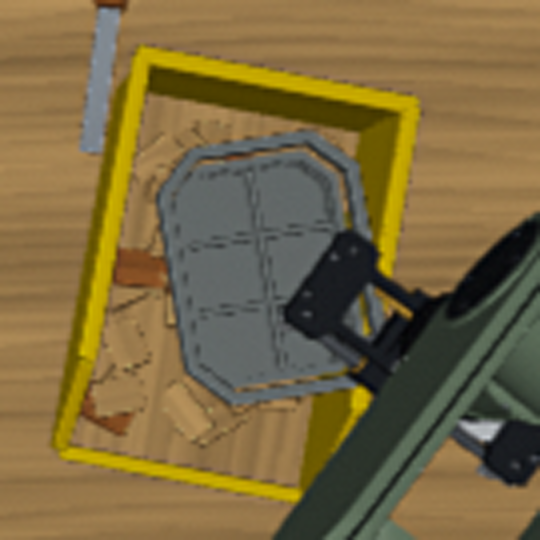

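>>> {"api": "drive_tool", "payload": {
  "moves": [
    {"xyz":[0,0,0],"dr":[0,0,0]},
    {"xyz":[0,0,0],"dr":[0,0,0]},
    {"xyz":[0,0,0],"dr":[0,0,0]},
    {"xyz":[0,0,0],"dr":[0,0,0]},
    {"xyz":[0,0,0],"dr":[0,0,0]}
  ]
}}

```text
t: 11.1
tcp_pos: [0.4877, -0.311, 0.2064]
eef_rot: [3.141, 0.001, 2.49]
ft_force: [0.0, 0.1, -1.1]
opening: 0.09
```

>>> {"api": "drive_tool", "payload": {
  "moves": [
    {"xyz":[0,0,0],"dr":[0,0,0]},
    {"xyz":[0,0,0],"dr":[0,0,0]},
    {"xyz":[0,0,0],"dr":[0,0,0]},
    {"xyz":[0,0,0],"dr":[0,0,0]},
    {"xyz":[0,0,0],"dr":[0,0,0]}
  ]
}}

```text
t: 11.72
tcp_pos: [0.4877, -0.311, 0.2064]
eef_rot: [3.142, 0.001, 2.49]
ft_force: [0.7, 0.1, -1.7]
opening: 0.086
```

```bash
python3 - <<'E'
from h import *
for i in range(4):
    s=st();print(s['joint_velocities'].round(4));c=cap('side','s12.png')
cv2.imwrite('pics/s12c.png',cv2.resize(c['image'][125:305,195:375,::-1],None,fx=3,fy=3,interpolation=cv2.INTER_CUBIC))
E
```

```text
t 11.72 p [ 0.4877 -0.311   0.2064] r [3.1415e+00 1.0000e-03 2.4899e+00] F [ 0.65  0.09 -1.72] T [-0.104  0.123  0.043] o 0.086
[ 0.0008  0.001   0.0003  0.0009 -0.001   0.0014]
t 11.78 p [ 0.4877 -0.311   0.2064] r [3.1415e+00 9.0000e-04 2.4899e+00] F [-0.3   1.31  0.  ] T [-0.114  0.119  0.071] o 0.093
[-0.0003 -0.0007 -0.0004  0.0001  0.0009  0.0012]
t 11.82 p [ 0.4877 -0.311   0.2064] r [3.1415e+00 1.0000e-03 2.4899e+00] F [-0.04  0.42 -1.24] T [-0.109  0.115 -0.018] o 0.088
[ 0.0003  0.0002 -0.0005 -0.0001  0.0021 -0.002 ]
t 11.88 p [ 0.4877 -0.311   0.2064] r [3.1415e+00 9.0000e-04 2.4899e+00] F [-0.49  0.05 -1.16] T [-0.126  0.115 -0.063] o 0.087
[-0.001  -0.0019 -0.0006  0.0005  0.001  -0.0005]
```

View pics/s12c.png

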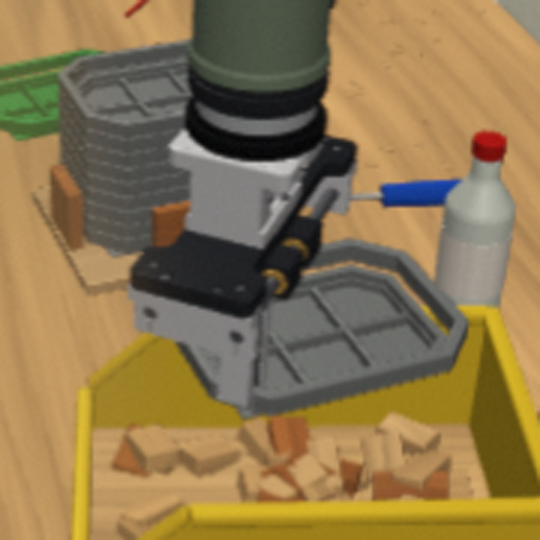

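The tray is still and level above the bin mouth, and the pile stands upright on its board with the bottle and tools where they were. I'm handing in.

```bash
python3 -c "
from bench import manip
print(manip.hand_in())"
```

```text
the job is handed in; nothing more can be done
None
```

I peeled the top grey tray off the pile and handed in at about 12 s with the tray held over the yellow bin. The hand-in reports no verdict, so the results below are from my own checks.

- **Peel:** I gripped the tray by corner c2, the cut corner nearest the robot on the bin side. I tilted it about 9° around the opposite corner, which raised c2 about 28 mm while the opposite corner stayed down in the side view. I then lifted it straight off, levelled it and carried it over the bin.
- **Final hold:** By arm pose, the tray centre is about 1–2 mm from the bin mouth's centre as I measured it. The underside is about 48 mm above the rim and within about 0.1° of level. The joints are at rest, and the wrist force reads roughly the tray's own weight (noisy, 0 to −1.7 N).
- **Surroundings:** In the last pictures the tray is clear of bin and pile, and the pile stands upright on its board. The glue bottle, screwdriver and chisel look unmoved, judged by eye.
- **Disagreements:** The wrist and top cameras differed by about 1.3 mm on the rim position, which I corrected before gripping. No check failed.

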